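# Set the edge burnisher's speed dial and start it

### The arm

A 6-joint arm with a two-finger parallel gripper is mounted at the origin on the work surface. World frame = base frame: x ahead of the robot, y to its left, z up, the work surface at z = 0. Lengths are in m, angles in rad, forces in N, time in s.
With the tool pointing down it reaches from about 0.25 to 0.725 m from the base axis. Payload 4 kg.
Tool frame: the origin (TCP) lies midway between the tips of the shut fingers; the grasp point (between the pads) lies 19 mm behind it; z points along the fingers, y is the line along which they close (so a half turn about z gives the same grasp; the last joint's range is limited). The gripper opens to 85 mm and grips with 20 to 120 N. Pads are 22 mm wide; open, the fingers measure 114 mm over their backs; the gripper's body (76 mm by 85 mm) begins 54 mm behind the grasp point. The pads swing forward as they close: fully open they stand 13 mm farther back than shut.
Start: joints at [0, 0.241, 0.005, 1.335, 0, 1.571], TCP at [0.5, -0, 0.231] pointing down, gripper open.
Joint ranges: [-2.72, 2.72], [-1.05, 1.87], [-1.09, 1.28], [-1.99, 2.15], [-1.42, 1.44], [-3.14, 3.14]. Speed limits (rad/s): [2.79, 2.79, 3.14, 3.14, 3.14, 3.14].

### API

Orientations are given as a unit quaternion [x, y, z, w].
In Python, from workcell import bot gives the robot as it stands.
- The arm moves only by the tool move_arm, never from a script. Its argument "motion" is a list of rows, each an object of numbers: "x", "y", "z": the shift along the tool's x, y, z in cm; "yaw": the turn about the tool's z in degrees. A call has 1 to 20 rows; each row is the pose to reach, as a shift and turn from the pose commanded when the call began, along the tool's axes at that moment; what a row does not reach only later rows make up. A row lasts 1/8 s, in which the tool goes at most 62.5 mm and 10.7 degrees, less where a joint would pass 70% of its speed; a pose out of reach is approached as far as the arm can. A call with a gripper value outside its range is refused whole. "gripper" is the opening, from -1 (shut) to 1 (fully open), set as the call begins (left out, the last holds). The fingers move at their own pace and stop on an object; the grip force is fixed at half the most. Time passes only in rows, so rows that repeat a pose let the fingers close. It gives the time, the measured TCP pose, the force, the opening and the grip force at its end, in the units of the state.
- bot.get_obs(): the state, without advancing time (a new reading comes with each control period).
- bot.camera(name): name is "scene" or "side" or "wrist"; returns the picture (400x640x3 uint8, blue, green, red); there is no depth.
- bot.camera_model(name): a dict with "K" (3x3 intrinsics, pixels), "world_from_camera" (4x4, takes a point from camera to world coordinates). Camera axes: x right, y down, z forward; pixel columns grow to the right and rows downward; lengths in m; the calibration is good to about 2 mm. A picture is of the moment at which its call begins: read the wrist's pose just before it. camera_model takes no time and is no camera call; for the wrist camera it gives the pose at the moment of the call.
- bot.job_done(): hands the job in; it is judged then, once.
Trained networks look in the newest picture that a camera, given by its name, has taken for a name from the list of things; names that differ only in an ending like _2 or _b are one class to them, and where a whole thing is asked for, a point or a joint stands for the part that bears it (a point fixed in the world has none). Each returns a list of dicts, best first, with "score" (0 to 1); they miss things now and then, are a little off and sometimes report something else, mostly with a low value. They report only what shows in the picture. A call takes as long as a camera call.
- bot.cut_out(camera, name): "mask" (400x640 bool, what is visible of it) and "centre" ([row, column] in pixels, amid what is visible of it).
The state is a dict: "clock": time; "joint_pos": joint angles; "joint_vel": joint speeds; "tau": joint torques, N m; "eef_pos": TCP position; "tool_rot": TCP orientation; "ft_force": force on the tool from outside, world axes, zero at the start; "ft_torque": the same for the moment, N m; "grip_width": finger opening in m; "grasp_force": force on a finger pad.
Only numpy, scipy, OpenCV 4.12 (cv2) and the standard library are available. Lean on these libraries where they do the work, as an engineer would, in place of code of your own. Each camera call takes 0.05 s, during which the arm holds its last target. There are 200 camera calls.

### The job

Without gripping anything, turn the knurled speed dial on the bench edge burnisher clockwise with a fingertip until it clicks in with its pointer line at the large wedge mark. Only then press the start button fully down with the fingertip and let it spring back. Do not shove or lift the burnisher, and leave the wax puck on it and the tools around it where they are.

Things in the scene. Friction and masses are not known exactly. Their poses are not given: they have to be found in the camera images.
- unit: bench edge burnisher: grey housing 220 mm deep (x) by 280 mm wide (y), top 60 mm above the table, 3 kg, loose on rubber feet. Origin: centre of underside; x points away from its front (which faces the robot), y to its left. Dial at x -35, y +70 mm, start button at x -35, y -95 mm. Motor along the rear (x 42 to 98 mm, 110 mm high), its wooden tip sticking out left to y 180 mm.
- dial_top (a point): centre of the flat top of the speed dial, on its vertical axis, 80 mm above the table. The dial is a bright metal disc 100 mm in diameter (too wide to grip), 16 mm thick, rim knurled, with a black pointer line on top, 26 to 48 mm from the axis. Rigid downward; pressing does not brake it: a fingertip pressed on its top with 5 to 20 N and carried round the axis takes it along.
- wedge (a point): middle of the white wedge mark (14 mm long, up to 14 mm wide), 60 mm from the dial's axis towards the housing's front edge, on the black scale ring round the dial (136 mm diameter, top 63 mm above the table). The ring's other four white marks, at 30 degree steps, are short thin bars.
- dial (a joint): turn of the dial in rad, clockwise from above, stops at 0 and 2.094. Clicks (detents) at the marks: 0, 0.524, 1.047, 1.571, 2.094; pointer at the wedge at 1.571, towards the housing's -y at 0. Starts at 0.524 or 1.047 (rarely between). Resists with up to about 0.05 N m (1.6 N at 32 mm from the axis); let go within 0.2 rad of a click it drops into it.
- start_top (a point): centre of the top of the start button, a round grey push button 32 mm in diameter in a black round housing (48 mm diameter, 12 mm high) on the burnisher's top; released it stands 82 mm above the table
- start (a joint): travel of the start button in m, 0 released, 0.006 fully down (5 N); springs back when let go. Counts as pressed beyond 0.0045.
- wax: pale beeswax puck, cylinder 32 mm diameter, 16 mm high, standing loose on top of the burnisher between dial and start button. Bystander, loose; origin: centre of its underside.
- awl: awl with turned wooden handle lying on the table in front of (robot side of) the burnisher, 150 mm long, up to 28 mm thick. Bystander, loose; origin: near its middle, at table height, x along its length.
- spool: wooden thread spool standing in front of the burnisher, 44 mm diameter, 50 mm high. Bystander, loose; origin: centre of its underside.
- dye: jar of edge dye standing to the left (+y) of the burnisher, 50 mm diameter, 75 mm high. Bystander, loose; origin: centre of its underside.
- mallet: mallet lying to the right (-y) of the burnisher, head a 58 mm cylinder 85 mm long, handle 24 mm thick, 210 mm over all. Bystander, loose; origin: near its middle, at table height, x along its length.
- knife: leather knife with wooden handle lying behind the burnisher, 190 mm long, 20 mm high. Bystander, loose; origin: near its middle, at table height, x along its length.
- cup: white ceramic cup, 72 mm diameter, 85 mm high, on the left of the table. Bystander, loose; origin: centre of its underside.

How it is judged:
On the way, in this order (a step that is already met when the one before it is completed fails the run):
1. the fingers touch the dial (contact force between the fingers and dial above 0.5 N), for 0.05 s.
2. the dial is clicked in at the wedge mark (value of joint dial between 1.4508 and 1.6908 rad and velocity of joint dial between -0.1 and 0.1 rad/s and contact force between the fingers and dial below 0.2 N), for 0.2 s.
3. the start button is pressed by the fingers fully down (value of joint start above 0.0045 m and contact force between the fingers and start above 0.5 N), for 0.05 s.
At the end, for the whole second after the job is handed in: The dial rests in the click at the wedge mark (1.571, within 0.12 rad), the start button has been pressed and is up again (less than 1.5 mm in), the burnisher stands level within 20 mm of where it was, and every bystander lies within 20 mm of where it was (value of joint dial between 1.4508 and 1.6908 rad and value of joint start below 0.0015 m and distance of each of unit, wax, awl, spool, dye, mallet, knife, cup from where it was at the start of the episode below 0.02 m and angle between unit's own z axis and vertical below 0.05 rad); the robot touches nothing.
It fails at once if the start button is pushed (beyond 3 mm) while the dial is not at the wedge mark (more than 0.2 rad off) (value of joint start above 0.003 m and (value of joint dial below 1.3708 rad or value of joint dial above 1.7708 rad)).
It fails at once if the burnisher is shoved more than 20 mm, or tipped or lifted (distance of unit from where it was at the start of the episode above 0.02 m or angle between unit's own z axis and vertical above 0.08 rad or height (world z) of unit above 0.01 m).
It fails at once if a bystander (wax puck, awl, spool, jar, mallet, knife or cup) is moved, lifted or carried more than 20 mm (distance of any of wax, awl, spool, dye, mallet, knife, cup from where it was at the start of the episode above 0.02 m).
It also fails if it takes over 45 s, if anything falls off the work surface, if the arm or the gripper's body presses on something with over 40 N, if the wrist force passes 120 N, or if a joint passes its speed limit or range.

## Working session

There is one attempt and no reset: what is moved stays moved. The work goes in short steps, Python scripts to look and compute and a tool call to move; the robot and the scene stay as the last step left them, time stands still between calls to the robot, and variables do not carry over. Pictures are saved under pics/ and viewed, at most 10 in all, crops included, and the job is handed in when it is done.

Besides the shell and the picture viewer there is one more tool, called after "Call:" as name(argument=value, ...), one argument or row to a line, values as JSON. move_arm: Moves the arm, as the interface text tells. Its arguments: {"type":"object","properties":{"motion":{"type":"array"},"gripper":{"type":"number"}},"required":["motion"]}

```bash
mkdir -p pics; cat > h.py <<'E'
import numpy as np, cv2
from workcell import bot
def ray(cam,px,z,M=None):
    M=M or bot.camera_model(cam); K=np.array(M["K"]);T=np.array(M["world_from_camera"])
    d=T[:3,:3]@np.linalg.solve(K,[px[1],px[0],1.]);o=T[:3,3]
    return o+d*(z-o[2])/d[2]
def proj(cam,p,M=None):
    M=M or bot.camera_model(cam); K=np.array(M["K"]);T=np.array(M["world_from_camera"])
    q=K@(T[:3,:3].T@(np.array(p)-T[:3,3])); return q[:2]/q[2]
E
python3 - <<'E'
from h import *
o=bot.get_obs();print(o["clock"],o["eef_pos"],o["tool_rot"])
for c in("scene","wrist"):
    im=bot.camera(c);cv2.imwrite(f"pics/{c}0.png",im)
    for n,z in(("dial_top",.08),("start_top",.082),("wedge",.063),("wax",.068)):
        for r in bot.cut_out(c,n)[:2]: print(c,n,round(r["score"],2),np.round(r["centre"]),int(r["mask"].sum()),np.round(ray(c,r["centre"],z),4))
print(bot.camera_model("wrist")["world_from_camera"])
E
```

```text
0.0 [ 4.99364771e-01 -4.55289714e-06  2.30417293e-01] [ 0.70710441  0.70710839 -0.00074217 -0.00073006]
scene dial_top 0.7 [215. 342.] 971 [0.5861 0.1875 0.08  ]
scene dial_top 0.58 [173. 316.] 99 [0.5041 0.0297 0.08  ]
scene start_top 0.58 [175. 316.] 68 [0.5117 0.0363 0.082 ]
scene start_top 0.26 [174. 353.] 281 [0.4474 0.1098 0.082 ]
scene wedge 0.86 [217. 316.] 7634 [0.6182 0.131  0.063 ]
scene wax 0.57 [196. 320.] 125 [0.5582 0.0902 0.068 ]
wrist dial_top 0.98 [  9. 426.] 1863 [0.5851 0.1407 0.08  ]
wrist start_top 0.64 [150. 328.] 1093 [0.5102 0.0331 0.082 ]
wrist wedge 0.76 [100. 412.] 55899 [0.5836 0.0738 0.063 ]
wrist wax 0.82 [ 82. 387.] 1352 [0.5605 0.0883 0.068 ]
[[ 9.99999598e-01 -4.31897661e-04  7.86028789e-04  5.00015556e-01]
 [-2.08933340e-04 -9.64483229e-01 -2.64144008e-01  6.73987224e-02]
 [ 8.72194764e-04  2.64143738e-01 -9.64482931e-01  3.74234511e-01]
 [ 0.00000000e+00  0.00000000e+00  0.00000000e+00  1.00000000e+00]]
```

View pics/scene0.png

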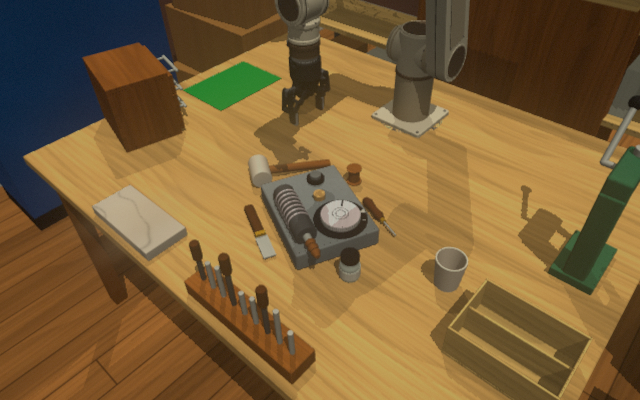

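View pics/wrist0.png

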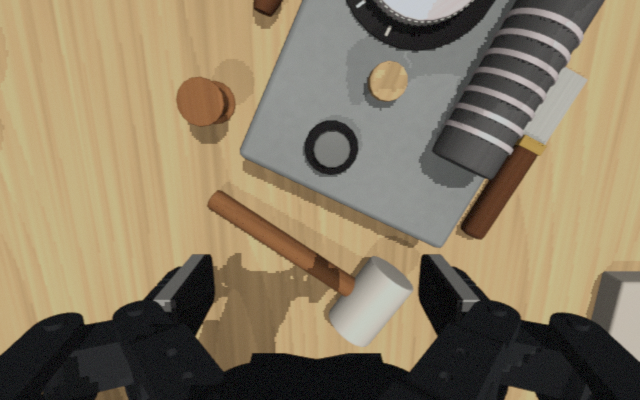

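The unit is yawed about -21°. In the wrist view, the start button is near (330,148), the wax at (388,82), and the dial at the top edge around (425,5). I'll shut the fingers and move over the dial.

Call:
move_arm(
  motion=[
    {"x": 5, "y": 2},
    {"x": 10, "y": 4},
    {"x": 13, "y": 5},
    {"x": 13, "y": 5},
    {"x": 13, "y": 5},
  ],
  gripper=-1,
)

```text
invalid input at $.motion[0]: expected keys x, y, z, yaw
```

```bash
python3 - <<'E'
from h import *
o=bot.get_obs();print(o["clock"],o["eef_pos"],o["grip_width"],o["ft_force"])
c="wrist";M=bot.camera_model(c);im=bot.camera(c);cv2.imwrite(f"pics/{c}1.png",im)
for n,z in(("dial_top",.08),("start_top",.082),("wedge",.063),("wax",.084)):
    for r in bot.cut_out(c,n)[:2]:
        m=r["mask"].astype(np.uint8);cs=max(cv2.findContours(m,0,2)[0],key=cv2.contourArea)
        e=cv2.fitEllipse(cs) if len(cs)>5 else None
        print(n,round(r["score"],2),np.round(r["centre"]),int(m.sum()),np.round(ray(c,r["centre"],z,M),4),e, e and np.round(ray(c,e[0][::-1],z,M),4))
E
```

```text
0.5 [4.99978976e-01 2.89419422e-06 2.31277144e-01] 0.0850532481655399 [ 0.82315507  0.28645007 -0.94350282]
dial_top 0.91 [ 10. 424.] 1805 [0.584  0.1402 0.08  ] ((432.15869140625, -66.943359375), (139.75177001953125, 188.60198974609375), 18.31304931640625) [0.5854 0.1908 0.08  ]
start_top 0.91 [150. 329.] 1112 [0.5112 0.0329 0.082 ] ((331.2234802246094, 148.69309997558594), (35.61431884765625, 38.366966247558594), 179.95883178710938) [0.5131 0.0337 0.082 ]
start_top 0.56 [100. 415.] 55949 [0.581  0.0734 0.082 ] ((421.9332275390625, 59.15464782714844), (274.1765441894531, 388.91961669921875), 37.59419250488281) [0.5844 0.1045 0.082 ]
wedge 0.86 [ 97. 410.] 56080 [0.582  0.0765 0.063 ] ((423.2285461425781, 56.27055358886719), (274.2233581542969, 395.08062744140625), 36.98305892944336) [0.5908 0.1092 0.063 ]
wax 0.82 [ 81. 388.] 1260 [0.558  0.0882 0.084 ] ((386.8061828613281, 80.8916244506836), (37.83137130737305, 40.710227966308594), 39.228641510009766) [0.5569 0.088  0.084 ]
```

View pics/wrist1.png

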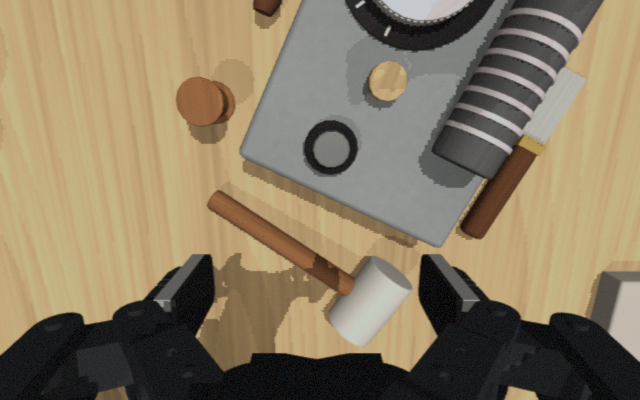

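The move was refused because every row needs all four keys, so this picture is the same view as before.

Call:
move_arm(
  motion=[
    {"x": 5, "y": 2, "z": 0, "yaw": 0},
    {"x": 10, "y": 4, "z": 0, "yaw": 0},
    {"x": 13, "y": 5, "z": 0, "yaw": 0},
    {"x": 13, "y": 5, "z": 0, "yaw": 0},
    {"x": 13, "y": 5, "z": 0, "yaw": 0},
  ],
  gripper=-1,
)

```text
clock: 1.38
eef_pos: [0.5497, 0.1297, 0.2311]
tool_rot: [0.707, 0.707, -0.0, -0.0]
ft_force: [-0.0, 0.4, -0.8]
grip_width: 0.0001
grasp_force: 0.0
```

```bash
python3 - <<'E'
from h import *
o=bot.get_obs();print(o["clock"],o["eef_pos"],o["grip_width"],o["ft_force"])
c="wrist";M=bot.camera_model(c);im=bot.camera(c);cv2.imwrite(f"pics/{c}2.png",im)
for n,z in(("dial_top",.08),("start_top",.082),("wedge",.063),("wax",.084)):
    for r in bot.cut_out(c,n)[:1]:
        m=r["mask"].astype(np.uint8);cs=max(cv2.findContours(m,0,2)[0],key=cv2.contourArea)
        e=cv2.fitEllipse(cs) if len(cs)>5 else None
        print(n,round(r["score"],2),np.round(r["centre"]),int(m.sum()),np.round(ray(c,r["centre"],z,M),4),e, e and np.round(ray(c,e[0][::-1],z,M),4))
E
```

```text
1.375 [0.54967708 0.12965526 0.23107314] 9.633230007942146e-05 [-0.03272927  0.39992673 -0.75910179]
dial_top 0.89 [122. 359.] 11087 [0.586  0.1853 0.08  ] ((357.3802490234375, 123.4246826171875), (115.01606750488281, 120.82384490966797), 26.8992919921875) [0.5845 0.1842 0.08  ]
start_top 0.86 [278. 269.] 282 [0.5055 0.0425 0.082 ] ((270.5480651855469, 278.8139343261719), (12.330496788024902, 28.001384735107422), 31.987136840820312) [0.507  0.0414 0.082 ]
wedge 0.92 [166. 370.] 55946 [0.5996 0.1454 0.063 ] ((368.1811218261719, 163.68829345703125), (255.48846435546875, 331.8922119140625), 54.078369140625) [0.5975 0.1475 0.063 ]
wax 0.95 [228. 329.] 925 [0.5616 0.0933 0.084 ] ((326.25341796875, 226.511962890625), (33.51675033569336, 34.48931121826172), 131.23617553710938) [0.559  0.0942 0.084 ]
```

View pics/wrist2.png

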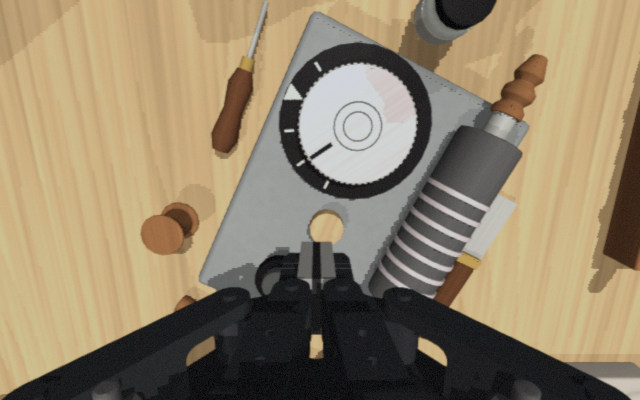

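The dial centre is at about px (357,124), or world (0.585, 0.184). The wedge is at px (293,92) and the pointer sits at the mark at (303,162), so the dial reads 0.524 and needs 60° clockwise. The wax is at (327,227), clear of the path. I'll go down to just above the dial.

Call:
move_arm(
  motion=[
    {"x": 3.1, "y": 1.2, "z": 3, "yaw": 0},
    {"x": 3.1, "y": 1.2, "z": 8, "yaw": 0},
    {"x": 3.1, "y": 1.2, "z": 12, "yaw": 0},
    {"x": 3.1, "y": 1.2, "z": 14, "yaw": 0},
    {"x": 3.1, "y": 1.2, "z": 14.4, "yaw": 0},
    {"x": 3.1, "y": 1.2, "z": 14.4, "yaw": 0},
  ],
)

```text
clock: 2.38
eef_pos: [0.5625, 0.1607, 0.088]
tool_rot: [0.707, 0.707, 0.0, 0.0]
ft_force: [-1.8, -0.5, 0.0]
grip_width: -0.0001
grasp_force: 0.0
```

Call:
move_arm(
  motion=[
    {"x": 0, "y": 0, "z": 0.2, "yaw": 0},
    {"x": 0, "y": 0, "z": 0.4, "yaw": 0},
    {"x": 0, "y": 0, "z": 0.6, "yaw": 0},
    {"x": 0, "y": 0, "z": 0.6, "yaw": 0},
  ],
)

```text
clock: 2.88
eef_pos: [0.5619, 0.161, 0.0813]
tool_rot: [0.707, 0.707, -0.0, -0.0]
ft_force: [-0.2, 0.1, 0.3]
grip_width: 0.0
grasp_force: 0.0
```

Call:
move_arm(
  motion=[
    {"x": 0, "y": 0, "z": 0.1, "yaw": 0},
    {"x": 0, "y": 0, "z": 0.2, "yaw": 0},
    {"x": 0, "y": 0, "z": 0.3, "yaw": 0},
    {"x": 0, "y": 0, "z": 0.3, "yaw": 0},
  ],
)

```text
clock: 3.38
eef_pos: [0.5623, 0.1609, 0.08]
tool_rot: [0.707, 0.707, 0.001, 0.0]
ft_force: [-2.9, -1.2, 8.4]
grip_width: 0.0002
grasp_force: 4.4
```

Call:
move_arm(
  motion=[
    {"x": 0, "y": 0, "z": 0.1, "yaw": 0},
    {"x": 0.25, "y": -0.23, "z": 0.1, "yaw": 6},
    {"x": 0.53, "y": -0.43, "z": 0.1, "yaw": 12},
    {"x": 0.82, "y": -0.6, "z": 0.1, "yaw": 18},
    {"x": 1.13, "y": -0.74, "z": 0.1, "yaw": 24},
    {"x": 1.46, "y": -0.84, "z": 0.1, "yaw": 30},
    {"x": 1.79, "y": -0.91, "z": 0.1, "yaw": 36},
    {"x": 2.13, "y": -0.95, "z": 0.1, "yaw": 42},
    {"x": 2.47, "y": -0.95, "z": 0.1, "yaw": 48},
    {"x": 2.81, "y": -0.91, "z": 0.1, "yaw": 54},
    {"x": 3.14, "y": -0.84, "z": 0.1, "yaw": 60},
    {"x": 3.25, "y": -0.81, "z": 0.1, "yaw": 62},
    {"x": 3.25, "y": -0.81, "z": 0.1, "yaw": 62},
  ],
)

```text
clock: 5.0
eef_pos: [0.5568, 0.1934, 0.08]
tool_rot: [0.97, 0.242, 0.003, 0.001]
ft_force: [1.3, -2.6, 9.6]
grip_width: 0.0001
grasp_force: 4.3
```

```bash
python3 - <<'E'
from h import *
cv2.imwrite("pics/w3.png",bot.camera("wrist")); print(bot.get_obs()["joint_pos"])
E
```

```text
[ 3.35375458e-01  5.12967812e-01 -1.44430233e-03  1.04972405e+00
 -2.16270777e-03  2.98903929e+00]
```

View pics/w3.png

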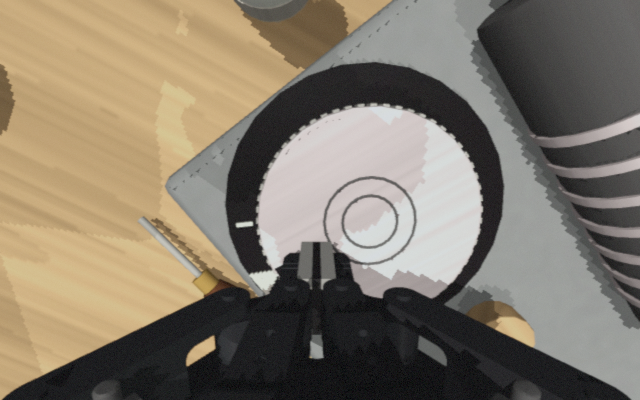

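The fingertip is on the dial, with the wedge partly hidden at (262,283). The pointer is hidden, so I'll lift and check.

Call:
move_arm(
  motion=[
    {"x": 0, "y": 0, "z": -1, "yaw": 0},
    {"x": 0, "y": 0, "z": -5, "yaw": -8},
    {"x": 0, "y": 0, "z": -10, "yaw": -18},
    {"x": 0, "y": 0, "z": -14, "yaw": -28},
    {"x": -2, "y": -3.5, "z": -14, "yaw": -38},
    {"x": -2, "y": -3.5, "z": -14, "yaw": -48},
    {"x": -2, "y": -3.5, "z": -14, "yaw": -58},
    {"x": -2, "y": -3.5, "z": -14, "yaw": -62},
    {"x": -2, "y": -3.5, "z": -14, "yaw": -62},
  ],
)

```text
clock: 6.18
eef_pos: [0.5194, 0.2151, 0.2173]
tool_rot: [0.707, 0.707, -0.0, -0.0]
ft_force: [-0.7, -0.5, -0.7]
grip_width: -0.0001
grasp_force: 0.0
```

```bash
python3 - <<'E'
from h import *
c="wrist";M=bot.camera_model(c);im=bot.camera(c);cv2.imwrite("pics/w4.png",im)
for n,z in(("dial_top",.08),("start_top",.082),("wax",.084)):
    for r in bot.cut_out(c,n)[:1]:
        m=r["mask"].astype(np.uint8);cs=max(cv2.findContours(m,0,2)[0],key=cv2.contourArea);e=cv2.fitEllipse(cs)
        print(n,r["score"],np.round(e[0]),np.round(ray(c,e[0][::-1],z,M),4))
E
```

```text
dial_top 0.84 [391. 223.] [0.584 0.186 0.08 ]
```

View pics/w4.png

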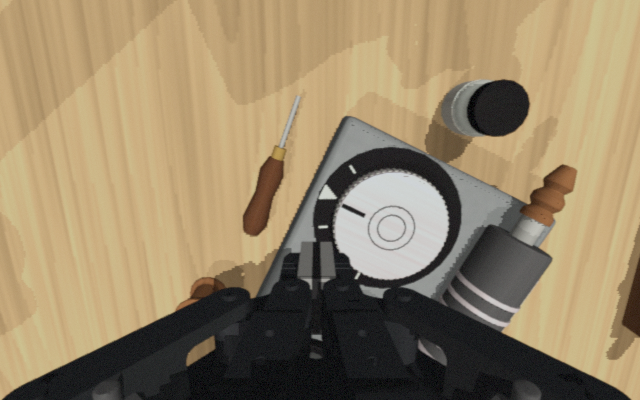

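The pointer (342,205)–(364,215) now lines up with the wedge at (328,192), so the dial has clicked in and nothing else has moved. Next is the start button at world (0.512, 0.033).

Call:
move_arm(
  motion=[
    {"x": -5, "y": -0.2, "z": 0, "yaw": 0},
    {"x": -10, "y": -0.4, "z": 0, "yaw": 0},
    {"x": -15, "y": -0.6, "z": 0, "yaw": 0},
    {"x": -18.2, "y": -0.7, "z": 0, "yaw": 0},
    {"x": -18.2, "y": -0.7, "z": 5, "yaw": 0},
    {"x": -18.2, "y": -0.7, "z": 10, "yaw": 0},
    {"x": -18.2, "y": -0.7, "z": 12.2, "yaw": 0},
    {"x": -18.2, "y": -0.7, "z": 12.8, "yaw": 0},
    {"x": -18.2, "y": -0.7, "z": 12.8, "yaw": 0},
  ],
)

```text
clock: 7.5
eef_pos: [0.5132, 0.0331, 0.0897]
tool_rot: [0.707, 0.707, 0.0, 0.0]
ft_force: [0.0, -0.0, 0.6]
grip_width: -0.0
grasp_force: 0.0
```

```bash
python3 - <<'E'
from h import *
for c in("wrist","side"): 
    im=bot.camera(c)
    if c=="side":
        u,v=np.int32(proj(c,[.512,.033,.08]));print(u,v)
        x,y=max(0,min(u-80,480)),max(0,min(v-60,280));im=cv2.resize(im[y:y+120,x:x+160],None,fx=4,fy=4)
        s=im
    else: w=im
cv2.imwrite("pics/s5.png",s)
E
```

```text
307 213
```

View pics/s5.png

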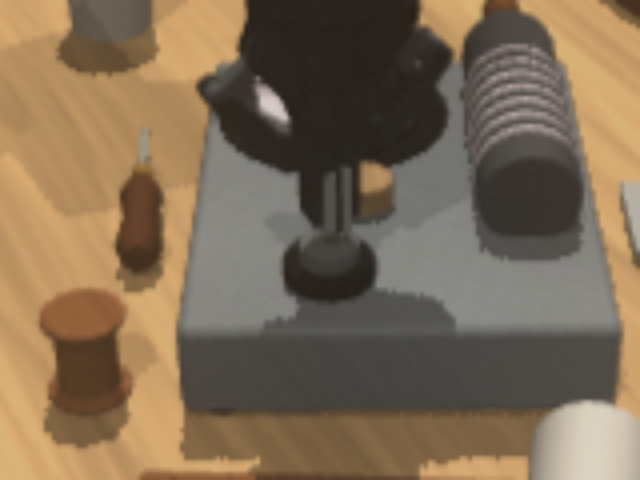

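The fingertip at (340,232) is right above the start button at (330,255). Pressing now.

Call:
move_arm(
  motion=[
    {"x": 0, "y": 0, "z": 0.6, "yaw": 0},
    {"x": 0, "y": 0, "z": 1, "yaw": 0},
    {"x": 0, "y": 0, "z": 1.4, "yaw": 0},
    {"x": 0, "y": 0, "z": 1.7, "yaw": 0},
    {"x": 0, "y": 0, "z": 1.7, "yaw": 0},
    {"x": 0, "y": 0, "z": 1.7, "yaw": 0},
  ],
)

```text
clock: 8.35
eef_pos: [0.5137, 0.0331, 0.0757]
tool_rot: [0.707, 0.707, 0.001, 0.001]
ft_force: [-6.0, -0.3, 22.9]
grip_width: -0.0001
grasp_force: 11.2
```

The button bottomed out: the tip is at 75.7 mm with 23 N. I'll lift clear and check the result.

Call:
move_arm(
  motion=[
    {"x": 0, "y": 0, "z": 0, "yaw": 0},
    {"x": 0, "y": 0, "z": -4, "yaw": 0},
    {"x": 0, "y": 0, "z": -9, "yaw": 0},
    {"x": 0, "y": 0, "z": -14, "yaw": 0},
    {"x": 5, "y": -2, "z": -16, "yaw": 0},
    {"x": 10, "y": -4, "z": -16, "yaw": 0},
    {"x": 14, "y": -6, "z": -16, "yaw": 0},
    {"x": 14, "y": -6, "z": -16, "yaw": 0},
    {"x": 14, "y": -6, "z": -16, "yaw": 0},
  ],
)

```text
clock: 9.48
eef_pos: [0.4527, 0.1728, 0.232]
tool_rot: [0.707, 0.707, -0.0, 0.0]
ft_force: [-0.7, -1.1, -0.0]
grip_width: 0.0002
grasp_force: 0.0
```

```bash
python3 - <<'E'
from h import *
cv2.imwrite("pics/w6.png",bot.camera("wrist")); print(bot.get_obs()["clock"])
E
```

```text
9.525
```

View pics/w6.png

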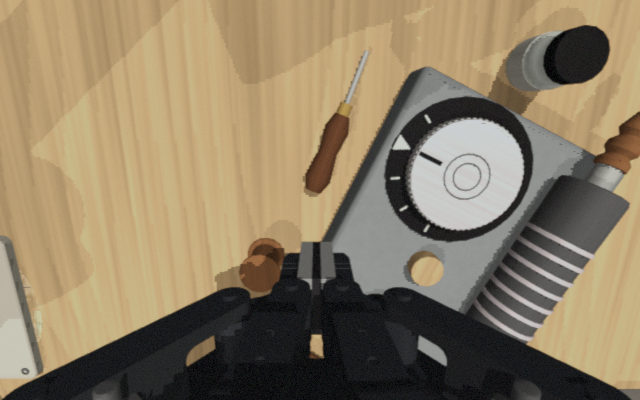

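The pointer at (430,159) aims at the wedge at (401,144). The wax at (427,267), awl, spool and jar are all where they were, so I'm handing in.

```bash
python3 -c "
from workcell import bot
print(bot.job_done())"
```

```text
the job is handed in; nothing more can be done
None
```

I turned the dial clockwise into the click at the wedge mark, then pressed the start button fully down and released it; the last picture shows the pointer at the wedge and nothing out of place in view, and I handed the job in at 9.5 s (no verdict was returned).

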